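Open the latched cover and tug-test the plug

ROBOT

A 6-joint arm with a two-finger parallel gripper is mounted at the origin on a cart in front of the work surface, level with it; the furniture and walls round the work are solid. World frame = base frame: x ahead of the robot, y to its left, z up, the work surface at z = 0. Lengths are in m, angles in rad, forces in N, time in s.
With the tool pointing down it reaches from about 0.325 to 1 m from the base axis. Payload 5.1 kg.
Tool frame: the origin (TCP) lies on the centre line of the jaws, within the pads' length; the fingertips stand 19 mm ahead of it and the grasp point (between the pads) is the TCP; y points along the fingers, x is the direction in which the jaws open and shut, and the axes are right-handed (so a half turn about y gives the same grasp; the last joint's range is limited). The gripper opens to 85 mm and grips with 20 to 120 N. Pads are 22 mm wide; open, the fingers measure 114 mm over their backs; the gripper's body (76 mm by 85 mm) begins 54 mm behind the grasp point. The pads swing forward as they close: fully open they stand 13 mm farther back than shut.
Start: joints at [-1.24, 0.124, 1.65, -0, 1.367, -0.083], TCP at [0.261, -0.595, 0.25] pointing down, gripper open.
Joint ranges: [-2.61, 2.61], [-1.02, 2.33], [0.03, 2.71], [-1.35, 4.49], [0.32, 2.68], [-2.91, 2.91]. Speed limits (rad/s): [2.57, 2.57, 3.14, 3.14, 3.14, 3.14].

INTERFACE

Orientations are given as a 3x3 rotation matrix whose columns are the frame's x, y, z axes.
In Python, from rig import env gives the robot as it stands.
- The arm moves only by the tool play_rows, never from a script. Its argument "moves" is text: rows parted by semicolons, each of 4 numbers parted by spaces: the shift along the tool's x, y, z in cm, then the turn about the tool's y in rad. In form: x y z turn; .... A call has 1 to 20 rows; each row is the pose to reach, as a shift and turn from the pose measured when the call began, along the tool's axes at that moment; what a row does not reach only later rows make up. A row lasts 1/10 s, in which the tool goes at most 50 mm and 8.59 degrees, less where a joint would pass 70% of its speed; a pose out of reach is approached as far as the arm can. A call with a gripper value outside its range is refused whole. "claw" is the finger opening in cm, from 0 to 8.54, set as the call begins (left out, the last holds). The fingers move at their own pace and stop on an object; "newtons" is the grip in N (left out, the last holds). Time passes only in rows, so rows that repeat a pose let the fingers close. It gives the time, the measured TCP pose, the force and the opening at its end, in the units of the state.
- env.read_state(): the state, without advancing time (a new reading comes with each control period).
- env.snapshot(name): name is "scene" or "top" or "wrist"; returns (picture, depth): 400x640x3 uint8, red, green, blue; 400x640 float32, m along the optical axis (not along the pixel's ray), 0 where there is no reading.
- env.calibration(name): a dict with "mtx" (3x3 intrinsics, pixels), "rvec" (rotation vector, rad) and "tvec" (3), from world to camera coordinates, as OpenCV has them. Camera axes: x right, y down, z forward; pixel columns grow to the right and rows downward; lengths in m; the calibration is good to about 2 mm. A picture is of the moment at which its call begins: read the wrist's pose just before it. calibration takes no time and is no camera call; for the wrist camera it gives the pose at the moment of the call.
- env.job_done(): hands the job in, once; it reports no verdict.
The state is a dict: "t": time; "joint_pos": joint angles; "qvel": joint speeds; "joint_efforts": joint torques, N m; "eef_pos": TCP position; "orientation": TCP orientation; "ft_force": force on the tool from outside, world axes, zero at the start; "ft_torque": the same for the moment, N m; "grip_width": opening from 0.0 (shut) to 1.0 (fully open).
Only numpy, scipy, OpenCV 4.12 (cv2) and the standard library are available. Lean on these libraries where they do the work, as an engineer would, in place of code of your own. Each camera call takes 0.05 s, during which the arm holds its last target.

TASK

On the sloping test box, pull the spring knob of the cover out, slide the cover fully open (to the right as seen from the robot) and let the knob's pin drop into the second hole. Then tug-test the plug in the well: pull its bar grip straight out, square to the slope, to about 15 N (the first dark ring on its stem is out, the second is still hidden), hold that for a good second without pulling harder, and ease the grip back fully home before you let go. Leave the plug seated, the cover latched open and the things standing around undisturbed.

Things in the scene. Friction and masses are not known exactly. Their poses are not given: they have to be found in the camera images.
- test_box: Grey sloping box, 265 mm long, fixed. Origin on the work surface under the middle of the well; z up, x to the back, y left along the box. Its top (deck) slopes 30 degrees: outward normal (-0.5, 0, 0.866) in this frame; the deck's point over the well's middle is (0, 0, 0.125). Well: 100 mm up the slope, 114 mm along y, 63 mm deep. Right (-y) of it the deck is closed; the cover parks there.
- cover (a joint): Sliding aluminium cover plate, 146 x 126 x 6 mm, lying on the deck, over the well at the start. Value in m: 0 closed, 0.115 fully open; it grows along the box's -y (to the right). About 2 to 3 N moves it once the pin is out.
- plunger (a joint): Black spring knob on the cover, near its lower edge. Value in m: 0 pin home, grows as it is pulled out along the deck's normal, at most 0.014; pull 4 N at first, 12 N at the end. The pin frees the cover when the knob is out 0.010; between the two holes (0.115 m apart) it rides on the rim and the knob stays out; over a hole the spring draws it home (under 0.004).
- knob_center (a point): Middle of the plunger knob, where to grip it: round, 25 to 30 mm across, 32 mm long (15 mm out and 17 mm in from here); the cover's face is 31 mm in from here. Moves with cover and knob. Axes: z out along the deck's normal (30 degrees from vertical), x up the slope, y left along the box.
- grip_center (a point): Middle of the black bar grip on the plug, in the well, under the cover at the start: bar 64 mm along x (up the slope), 16 mm along y (pinch across this), 18 mm along z. Grip home: this point lies 18 mm below the deck surface, 47 mm above the well's floor, 24 mm above the plug's collar (28 mm across). Axes as for knob_center; z is the pull axis.
- pull_grip (a joint): How far the bar grip is pulled out of the plug along its z, in m. A spring draws it back: pull in N = 3 + 600 x value, so 12 N at 0.015 (first dark ring on the stem fully out of the collar), 15 N at 0.020, 18 N at 0.025 (second ring begins to show). Stops at 0.036.
- plug (a joint): The steel plug, flange 60 mm across, seated in the well's floor: value in m, 0 seated, grows as it is pulled out along the same axis. It holds to about 25 N and then slides out.
- petri_0: Bystander: round petri dish with lid, 90 mm across, 15 mm high; origin under its centre.
- scalpel_0: Bystander: steel scalpel lying flat, 161 mm long, 4 mm high; origin under the middle.
- beaker_250: Bystander: glass beaker, 72 mm across, 85 mm high; origin under its centre.
- flask_250: Bystander: conical glass flask, 71 mm across, 92 mm high; origin under its centre.
- bottle_bluecap: Bystander: small reagent bottle, 53 mm across, 108 mm high; origin under its centre.
- cylinder_standing: Bystander: plastic measuring cylinder on a foot, 54 mm wide, 150 mm high; origin under its centre.

How it is judged:
By the outcome, as a careful person would: the job done as asked, in the order asked, and still so for the second after the job is handed in, with the robot touching nothing.
It also fails if it takes over 51 s, if anything falls off the work surface, if the arm or the gripper's body presses on something with over 40 N, if the wrist force passes 120 N, or if a joint passes its speed limit or range.

## Working session

There is one attempt and no reset: what is moved stays moved. The work goes in short steps, Python scripts to look and compute and a tool call to move; the robot and the scene stay as the last step left them, time stands still between calls to the robot, and variables do not carry over. Pictures are saved under pics/ and viewed, and the job is handed in when it is done.

Besides the shell and the picture viewer there is one more tool, called as a command line: name --argument value ..., lists and objects as JSON in quotes. play_rows: Moves the arm, as the interface text tells. Its arguments: {"type":"object","properties":{"moves":{"type":"string"},"claw":{"type":"number"},"newtons":{"type":"number"}},"required":["moves"]}

```bash
mkdir -p pics; ls; cat > h.py <<'E'
import numpy as np,cv2
from rig import env
def snap(n,fn):
    c=env.calibration(n); p,d=env.snapshot(n)
    cv2.imwrite('pics/'+fn+'.png',p[:,:,::-1]); np.savez('pics/'+fn+'.npz',p=p,d=d,K=c['mtx'],r=np.array(c['rvec'],float),t=np.array(c['tvec'],float)); return p,d,c
def load(fn):
    z=np.load('pics/'+fn+'.npz'); R=cv2.Rodrigues(z['r'])[0]; return z['p'],z['d'],np.array(z['K']),R,z['t'].reshape(3)
def cloud(d,K,R,t):
    v,u=np.mgrid[:d.shape[0],:d.shape[1]]
    c=np.stack([(u-K[0,2])/K[0,0]*d,(v-K[1,2])/K[1,1]*d,d],-1)
    return (c-t)@R
def st():
    s=env.read_state()
    for k in ['t','joint_pos','eef_pos','orientation','ft_force','ft_torque','grip_width']: print(k,np.round(s[k],4).tolist())
    return s
E
python3 - <<'E'
from h import *
st()
for n in ['scene','top','wrist']: 
    snap(n,n+'0'); p,d,K,R,t=load(n+'0'); print(n,K.tolist(),(-R.T@t).round(3),R.round(3).tolist())
E
```

```text
pics
t 0.0
joint_pos [-1.2396, 0.1245, 1.6516, 0.0, 1.3675, -0.0826]
eef_pos [0.2611, -0.5946, 0.249]
orientation [[0.4021, -0.0007, 0.9156], [-0.9156, 0.002, 0.4021], [-0.0021, -1.0, 0.0002]]
ft_force [0.6986, -0.1823, -0.1351]
ft_torque [-0.0149, 0.0237, 0.0056]
grip_width 0.9921
scene [[435.0329430188808, 0.0, 325.80695419491764], [0.0, 435.0329430188808, 204.6000988632752], [0.0, 0.0, 1.0]] [0.356 0.41  0.851] [[-0.886, -0.463, 0.006], [-0.411, 0.781, -0.471], [0.214, -0.42, -0.882]]
top [[403.5617537826618, 0.0, 321.48522788566794], [0.0, 403.5617537826618, 202.66458427857972], [0.0, 0.0, 1.0]] [0.444 0.055 1.048] [[0.024, -1.0, 0.016], [-0.995, -0.025, -0.092], [0.093, -0.013, -0.996]]
wrist [[288.6919378479526, 0.0, 319.3148699368811], [0.0, 288.6919378479526, 203.12476375363505], [0.0, 0.0, 1.0]] [ 0.332 -0.563  0.374] [[0.401, -0.916, -0.002], [-0.873, -0.383, 0.303], [-0.278, -0.12, -0.953]]
```

View pics/scene0.png

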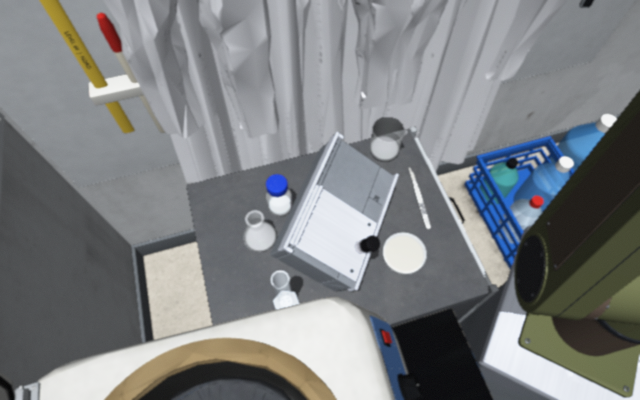

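View pics/top0.png

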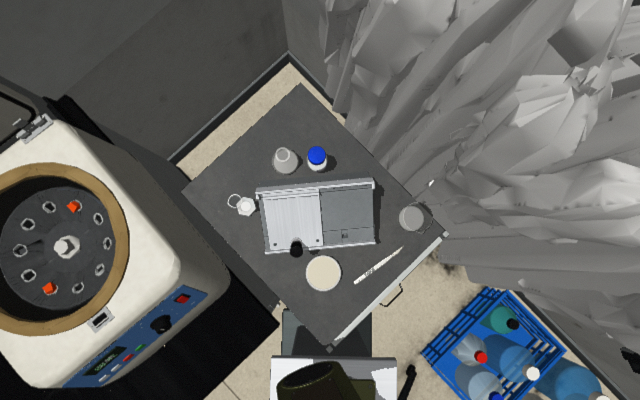

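View pics/wrist0.png

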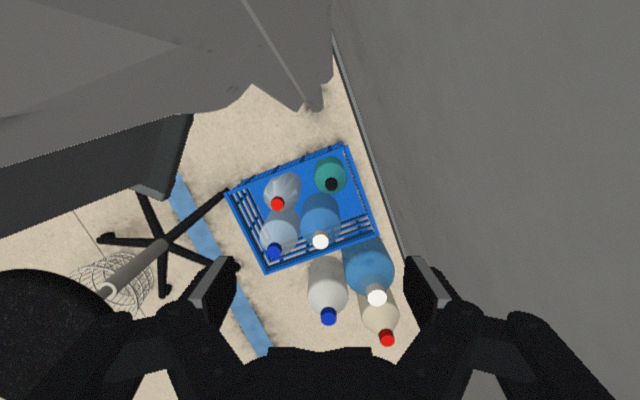

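The top view shows the box at about (258–375, 180–250) with the black knob at (296,249), the cylinder at (243,204), the petri dish at (323,273), and the bottle and flask behind. I'll measure the box from depth next.

```bash
python3 - <<'E'
from h import *
for n,box in [('top0',(225,140,450,300)),('scene0',(230,110,450,310))]:
    p,d,K,R,t=load(n); P=cloud(d,K,R,t)
    a,b,c,e=box; cv2.imwrite('pics/z_%s.png'%n,cv2.resize(p[b:e,a:c,::-1],None,fx=3,fy=3,interpolation=cv2.INTER_CUBIC))
    hsv=cv2.cvtColor(p,cv2.COLOR_RGB2HSV)
    pts={'top0':[(290,215),(345,215),(296,249),(296,244),(323,273),(243,204),(317,155)],'scene0':[(320,230),(365,180),(370,244),(405,253)]}[n]
    for u,v in pts: print(n,u,v,P[v,u].round(4),p[v,u])
    # cover plane
    m=np.zeros(d.shape,bool)
    if n=='top0': m[195:235,272:312]=1
    else:
        mm=np.zeros(d.shape,np.uint8); cv2.fillPoly(mm,[np.array([[325,195],[375,225],[345,270],[300,245]])],1); m=mm>0
    q=P[m&(d>0)]; 
    for _ in range(4):
        c=q.mean(0); w=np.linalg.svd(q-c,full_matrices=0)[2][2]; w*=np.sign(w[2]); r=(q-c)@w; q=q[abs(r)<max(.002,2*r.std())]
    print('plane',c.round(4),w.round(4),r.std())
E
```

```text
top0 290 215 [0.4993 0.1138 0.1336] [203 206 208]
top0 345 215 [ 0.5033 -0.012   0.1187] [122 124 127]
top0 296 249 [0.4232 0.0976 0.141 ] [21 21 22]
top0 296 244 [0.4342 0.0983 0.1334] [11 11  8]
top0 323 273 [0.3617 0.0334 0.0153] [217 211 190]
top0 243 204 [0.5226 0.2232 0.1215] [236 235 233]
top0 317 155 [0.6446 0.0561 0.107 ] [ 23  64 206]
plane [0.498  0.1095 0.132 ] [-0.4975 -0.0574  0.8656] 0.0011369216720315373
scene0 320 230 [0.5132 0.1231 0.1421] [231 234 240]
scene0 365 180 [ 0.493  -0.0307  0.1061] [144 152 161]
scene0 370 244 [0.4228 0.1043 0.138 ] [27 26 29]
scene0 405 253 [0.362  0.036  0.0146] [234 234 227]
plane [0.4889 0.1071 0.1246] [-0.4967 -0.0606  0.8658] 0.0009603344673155688
```

View pics/z_top0.png

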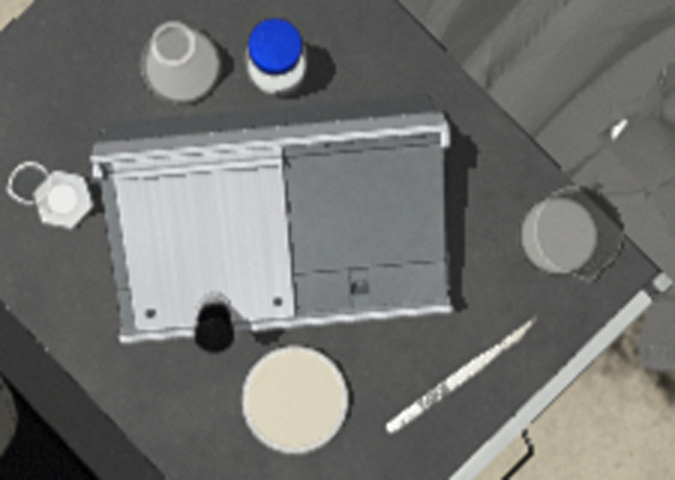

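View pics/z_scene0.png

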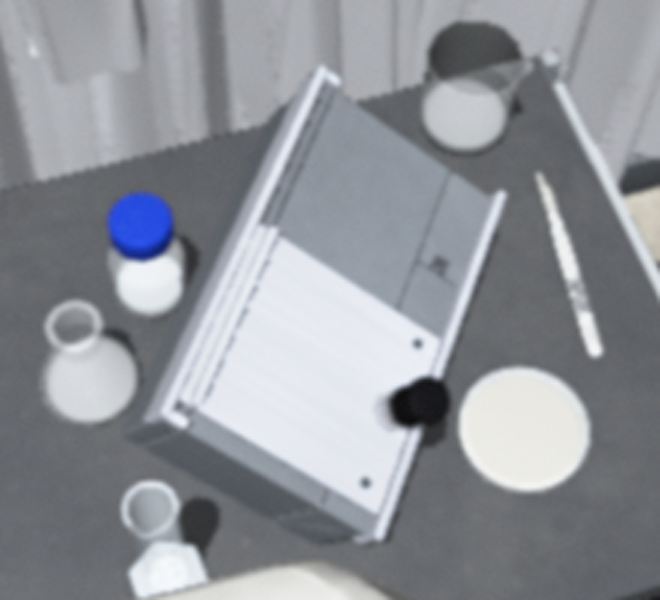

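```bash
cat >> h.py <<'E'
def rays(uv,K,R,t):
    uv=np.atleast_2d(uv).astype(float); c=np.c_[(uv[:,0]-K[0,2])/K[0,0],(uv[:,1]-K[1,2])/K[1,1],np.ones(len(uv))]
    w=c@R; return -R.T@t, w/np.linalg.norm(w,axis=1)[:,None]
def onplane(uv,K,R,t,p0,n):
    o,w=rays(uv,K,R,t); return o+w*(((p0-o)@n)/(w@n))[:,None]
def tri(obs):
    A=np.zeros((3,3));b=np.zeros(3)
    for o,w in obs: M=np.eye(3)-np.outer(w,w);A+=M;b+=M@o
    x=np.linalg.solve(A,b); return x,[np.linalg.norm((np.eye(3)-np.outer(w,w))@(x-o)) for o,w in obs]
E
python3 - <<'E'
from h import *
obs=[]
for n,(a,b,c,e) in [('top0',(284,234,308,262)),('scene0',(352,230,384,258))]:
    p,d,K,R,t=load(n); m=np.zeros(d.shape,np.uint8); m[b:e,a:c]=(p[b:e,a:c].max(2)<48)
    k,l,s,ce=cv2.connectedComponentsWithStats(m); i=1+s[1:,4].argmax(); print(n,s[i],ce[i])
    o,w=rays(ce[i],K,R,t); obs.append((o,w[0]))
print('knob',tri(obs))
# deck planes
for n,poly in [('top0',[[327,197],[368,193],[370,222],[328,226]]),('scene0',[[345,150],[385,175],[365,205],[330,185]])]:
    p,d,K,R,t=load(n); P=cloud(d,K,R,t); mm=np.zeros(d.shape,np.uint8); cv2.fillPoly(mm,[np.array(poly)],1); q=P[(mm>0)&(d>0)]
    for _ in range(4):
        c=q.mean(0); w=np.linalg.svd(q-c,full_matrices=0)[2][2]; w*=np.sign(w[2]); r=(q-c)@w; q=q[abs(r)<max(.002,2*r.std())]
    print('deck',n,c.round(4),w.round(4),r.std())
# cover edges in top view: rows 205..235
p,d,K,R,t=load('top0'); g=cv2.cvtColor(p,cv2.COLOR_RGB2GRAY).astype(float)
n0=np.array([-.497,-.059,.866]);n0/=np.linalg.norm(n0); p0=np.array([.4935,.1083,.1283])
for name,(x0,x1,sg) in {'left':(258,276,1),'right':(312,330,-1)}.items():
    L=[]
    for v in range(202,234):
        gr=np.diff(g[v,x0:x1])*sg; i=gr.argmax(); 
        if 0<i<len(gr)-1:
            a,b,c=gr[i-1:i+2]; off=.5*(a-c)/(a-2*b+c); L.append((x0+i+.5+off,v))
    Q=onplane(np.array(L),K,R,t,p0,n0); vx,vy,vz,x,y,z=cv2.fitLine(Q.astype(np.float32),cv2.DIST_HUBER,0,.001,.001).ravel()
    s=np.sign(vx); print(name,(vx*s,vy*s,vz*s),(x,y,z),'yaw',np.degrees(np.arctan2(vy*s,vx*s)))
# long edges: darkest/bright lower boundary column-wise
for name,(u0,u1,v0,v1,sg) in {'lowrail':(310,372,238,252,-1),'toprail':(262,372,172,200,1)}.items():
    L=[]
    for u in range(u0,u1):
        gr=np.diff(g[v0:v1,u])*sg; i=gr.argmax(); L.append((u,v0+i+.5))
    Q=onplane(np.array(L),K,R,t,p0,n0); vx,vy,vz,x,y,z=cv2.fitLine(Q.astype(np.float32),cv2.DIST_HUBER,0,.001,.001).ravel()
    s=np.sign(vy); print(name,(vx*s,vy*s,vz*s),(x,y,z),'yaw',np.degrees(np.arctan2(-vx*s,vy*s)))
E
```

```text
top0 [290 242  13  16 160] [296.075  249.2625]
scene0 [361 237  18  16 219] [370.0456621  244.31050228]
knob (array([0.42304287, 0.09838145, 0.12348554]), [np.float64(0.0008174172728834423), np.float64(0.0008174172728834337)])
deck top0 [ 0.5157 -0.019   0.1243] [-0.4985 -0.0584  0.8649] 0.0010855290821651967
deck scene0 [ 0.5083 -0.0199  0.1178] [-0.4973 -0.0589  0.8656] 0.0009456806886970466
left (np.float32(0.85849744), np.float32(0.11240165), np.float32(0.500348)) (np.float32(0.48438483), np.float32(0.16886178), np.float32(0.12719482)) yaw 7.4592123
right (np.float32(0.8600538), np.float32(0.09951908), np.float32(0.50040334)) (np.float32(0.5010023), np.float32(0.04526516), np.float32(0.12831107)) yaw 6.600491
lowrail (np.float32(-0.11927999), np.float32(0.9928603), np.float32(-0.0008147767)) (np.float32(0.4303881), np.float32(-0.00526739), np.float32(0.08434251)) yaw 6.8505526
toprail (np.float32(-0.12047399), np.float32(0.9927153), np.float32(-0.0015072287)) (np.float32(0.5645178), np.float32(0.04367112), np.float32(0.16465421)) yaw 6.9194665
```

Box yaw comes out at 6.85°. The knob is at (0.423, 0.098, 0.1235), and its distance from the cover face checks at 31.3 mm. The well centre is about (0.504, 0.108). I'll work out the hover shift over the knob.

```bash
cat >> h.py <<'E'
YAW=np.radians(6.85); XB=np.array([np.cos(YAW),np.sin(YAW),0]); YB=np.array([-np.sin(YAW),np.cos(YAW),0]); N=-.5*XB+np.array([0,0,.8660]); U=.866*XB+np.array([0,0,.5])
def need(target):
    s=env.read_state(); O=np.array(s['orientation']).reshape(3,3); d=O.T@(np.array(target)-np.array(s['eef_pos'])); 
    x=O[:,0]; a=np.arctan2(x[1],x[0]); turn=-((YAW-np.pi/2)-a); print('t',round(s['t'],2),'pos',np.round(s['eef_pos'],4),'shift cm',(100*d).round(2),'turn',round(turn,4),'F',np.round(s['ft_force'],1),'w',s['grip_width'])
def rel():
    s=env.read_state(); print('O',np.round(np.array(s['orientation']).reshape(3,3),3).tolist())
E
python3 -c "
from h import *
need([.423,.0984,.24])"
```

```text
t 0.15 pos [ 0.2612 -0.5947  0.2493] shift cm [-56.95   1.03  42.69] turn 0.2942 F [0.2 0.  0.1] w 0.9998602509975019
```

play_rows --moves "-19 0.3 14.2 0.1; -38 0.7 28.5 0.2; -57 1 42.7 0.294; -57 1 42.7 0.294; -57 1 42.7 0.294; -57 1 42.7 0.294; -57 1 42.7 0.294; -57 1 42.7 0.294; -57 1 42.7 0.294; -57 1 42.7 0.294; -57 1 42.7 0.294; -57 1 42.7 0.294; -57 1 42.7 0.294; -57 1 42.7 0.294; -57 1 42.7 0.294; -57 1 42.7 0.294; -57 1 42.7 0.294; -57 1 42.7 0.294" --claw 5.5 --newtons 60

```text
t: 1.95
eef_pos: [0.4228, 0.0976, 0.2402]
orientation: [[0.117, -0.001, 0.993], [-0.993, 0.001, 0.117], [-0.001, -1.0, -0.001]]
ft_force: [0.1, 0.4, -0.1]
grip_width: 0.643
```

```bash
python3 - <<'E'
from h import *
need([.423,.0984,.24]); rel(); snap('wrist','w1')
p,d,K,R,t=load('w1')
X=np.array([.42304,.09838,.12349])
for q in (X, X+.015*N, X-.017*N):
    c=R@q+t; print((K@c/c[2])[:2].round(1),c[2])
E
```

```text
t 1.95 pos [0.4228 0.0976 0.2402] shift cm [-0.08  0.02  0.03] turn -0.0018 F [ 0.1  0.4 -0.1] w 0.6425253769884433
O [[0.117, -0.001, 0.993], [-0.993, 0.001, 0.117], [-0.001, -1.0, -0.001]]
[319.8 203.9] 0.253971144900598
[319.8 217. ] 0.24386985905555286
[319.8 190.2] 0.2654192688583159
```

View pics/w1.png

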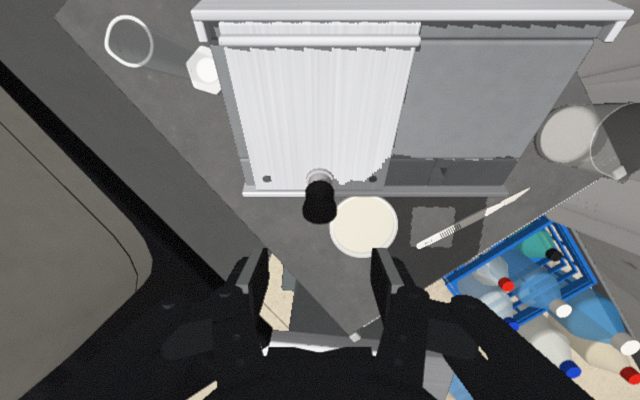

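The knob shows at (320,180–222), exactly where predicted. Descending.

play_rows --moves "-0.1 3 0 0; -0.1 6 0 0; -0.1 9 0 0; -0.1 11 0 0; -0.1 11.8 0 0; -0.1 11.8 0 0; -0.1 11.8 0 0"

```text
t: 2.7
eef_pos: [0.4236, 0.0982, 0.1235]
orientation: [[0.116, 0.001, 0.993], [-0.993, 0.001, 0.116], [-0.001, -1.0, 0.002]]
ft_force: [0.3, 0.8, -0.1]
grip_width: 0.644
```

play_rows --moves "0 0 0 0; 0 0 0 0; 0 0 0 0; 0 0 0 0; 0 0 0 0; 0 0 0 0; 0 0 0 0; 0 0 0 0" --claw 1.5 --newtons 60

```text
t: 3.5
eef_pos: [0.4247, 0.098, 0.1254]
orientation: [[0.116, 0.004, 0.993], [-0.993, 0.001, 0.116], [-0.0, -1.0, 0.004]]
ft_force: [-1.6, -2.4, 7.1]
grip_width: 0.319
```

```bash
python3 - <<'E'
from h import *
need([.423,.0984,.1225]); rel(); snap('wrist','w2'); snap('scene','s2'); p=load('s2')[0]
cv2.imwrite('pics/s2z.png',cv2.resize(p[110:310,230:450,::-1],None,fx=3,fy=3))
E
```

```text
t 3.5 pos [0.4247 0.098  0.1254] shift cm [-0.06  0.29 -0.17] turn -0.0029 F [-1.6 -2.4  7.1] w 0.3187080088310407
O [[0.116, 0.004, 0.993], [-0.993, 0.001, 0.116], [-0.0, -1.0, 0.004]]
```

View pics/w2.png

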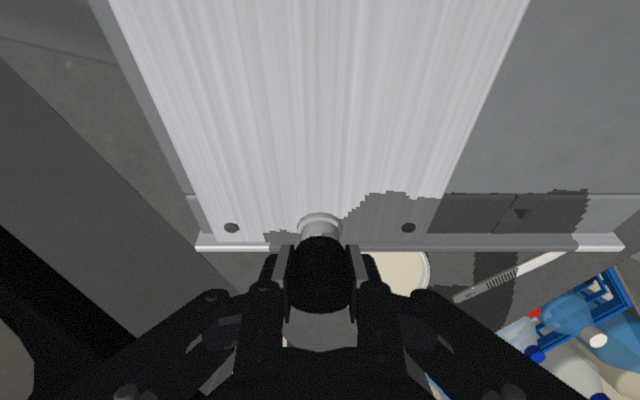

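View pics/s2z.png

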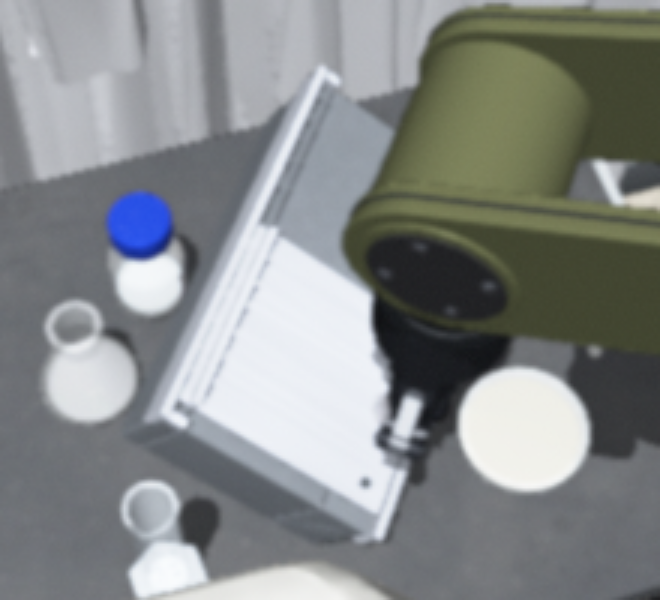

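play_rows --moves "0 -0.26 -0.15 0; 0 -0.52 -0.3 0; 0 -0.78 -0.45 0; 0 -1.04 -0.6 0; 0 -1.3 -0.75 0; 0 -1.3 -0.75 0; 0 -1.3 -0.75 0"

```text
t: 4.3
eef_pos: [0.4178, 0.0972, 0.1377]
orientation: [[0.116, 0.007, 0.993], [-0.993, 0.001, 0.116], [-0.0, -1.0, 0.007]]
ft_force: [8.7, -0.2, -9.2]
grip_width: 0.32
```

```bash
python3 - <<'E'
from h import *
need([.423,.0984,.1225]); s=env.read_state(); print('out mm',1000*(np.array(s['eef_pos'])-np.array([.4247,.098,.1254]))@N,'pull',-np.array(s['ft_force'])@N); snap('wrist','w3')
E
```

```text
t 4.3 pos [0.4178 0.0972 0.1377] shift cm [-0.06  1.52  0.52] turn -0.003 F [ 8.7 -0.2 -9.2] w 0.32020266844843037
out mm 14.108959073688048 pull 12.262900925942922
```

View pics/w3.png

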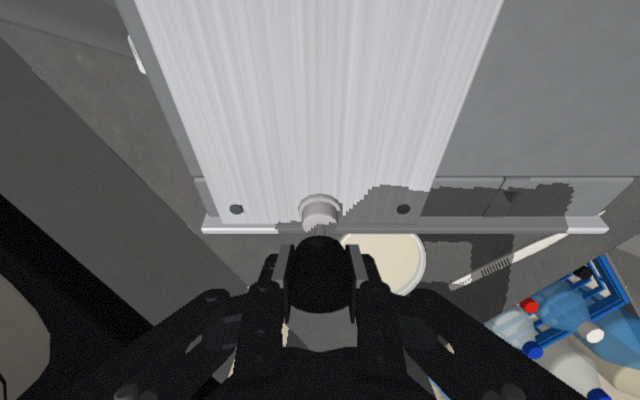

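Pull 12.3 N at about 14 mm out, so the pin is free. Sliding right.

play_rows --moves "0.3 -0.15 -0.09 0; 0.8 -0.15 -0.09 0; 1.5 -0.15 -0.09 0; 2.2 -0.15 -0.09 0; 2.9 -0.15 -0.09 0; 3.6 -0.15 -0.09 0; 4.3 -0.15 -0.09 0; 5 -0.15 -0.09 0; 5.7 -0.15 -0.09 0; 6.4 -0.15 -0.09 0; 7.1 -0.15 -0.09 0; 7.8 -0.15 -0.09 0; 8.5 -0.15 -0.09 0; 9.2 -0.15 -0.09 0; 9.8 -0.15 -0.09 0; 10.4 -0.15 -0.09 0; 10.8 -0.15 -0.09 0; 10.8 -0.15 -0.09 0"

```text
t: 6.15
eef_pos: [0.4303, -0.0099, 0.1379]
orientation: [[0.116, 0.011, 0.993], [-0.993, 0.002, 0.116], [-0.001, -1.0, 0.011]]
ft_force: [11.6, 0.2, -13.1]
grip_width: 0.32
```

```bash
python3 - <<'E'
from h import *
s=env.read_state(); D=np.array(s['eef_pos'])-np.array([.4247,.098,.1254]); F=np.array(s['ft_force']); print('n,y,u mm',1000*D@N,1000*D@YB,1000*D@U,'F n,y,u',F@N,F@YB,F@U); snap('wrist','w4')
E
```

```text
n,y,u mm 14.442401858140453 -107.79935802550716 -0.082186964282017 F n,y,u -17.1365170105374 -1.2056420112032498 3.3995743798555296
```

View pics/w4.png

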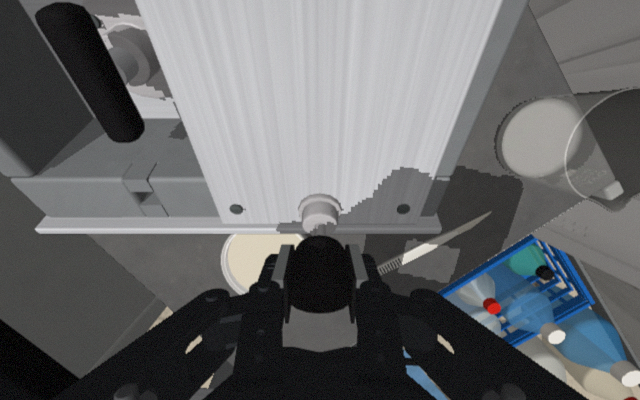

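play_rows --moves "0.3 -0.03 -0.02 0; 0.6 -0.03 -0.02 0; 0.8 -0.03 -0.02 0; 0.9 -0.03 -0.02 0; 0.9 -0.03 -0.02 0; 0.9 -0.03 -0.02 0"

```text
t: 6.8
eef_pos: [0.4315, -0.0172, 0.1373]
orientation: [[0.115, 0.013, 0.993], [-0.993, 0.006, 0.115], [-0.005, -1.0, 0.014]]
ft_force: [7.3, 6.0, -9.0]
grip_width: 0.318
```

```bash
cat >> h.py <<'E'
def kn():
    s=env.read_state(); D=np.array(s['eef_pos'])-np.array([.4247,.098,.1254]); F=np.array(s['ft_force']); print('n,y,u mm',1000*D@N,1000*D@YB,1000*D@U,'F n,y,u',F@N,F@YB,F@U,'t',s['t'],'w',s['grip_width'])
E
python3 -c "
from h import *
kn()"
```

```text
n,y,u mm 13.782030588058118 -115.20907496988556 -0.06193371719373353 F n,y,u -11.752677074771944 5.104329055248591 2.425768492462023 t 6.8 w 0.31778777614048453
```

At the end stop (−115.2 mm, 5 N). Lowering the knob.

play_rows --moves "0.1 0.26 0.15 0; 0.1 0.52 0.3 0; 0.1 0.78 0.45 0; 0.1 1 0.58 0; 0.1 1.17 0.67 0; 0.1 1.17 0.67 0; 0.1 1.17 0.67 0"

```text
t: 7.5
eef_pos: [0.4383, -0.0164, 0.1256]
orientation: [[0.115, 0.013, 0.993], [-0.993, 0.009, 0.115], [-0.007, -1.0, 0.014]]
ft_force: [2.6, 4.7, -3.1]
grip_width: 0.317
```

```bash
python3 -c "
from h import *
kn()"
```

```text
n,y,u mm 0.25339118386070564 -115.20982640725884 -0.043389586661142815 F n,y,u -4.259381128125364 4.331911424807107 1.1736622610355387 t 7.5 w 0.31679468596944893
```

play_rows --moves "0 0 0 0; 0 0 0 0; 0 0 0 0; 0 0 0 0; 0 0 0 0" --claw 5.5

```text
t: 8.0
eef_pos: [0.4383, -0.0166, 0.1257]
orientation: [[0.115, 0.013, 0.993], [-0.993, 0.008, 0.115], [-0.007, -1.0, 0.014]]
ft_force: [-0.1, -0.8, -0.2]
grip_width: 0.643
```

play_rows --moves "0 -2 0 0; 0 -5 0 0; 0 -8.5 0 0; 0 -11 0 0; 0 -11 0 0; 0 -11 0 0"

```text
t: 8.6
eef_pos: [0.437, -0.0175, 0.2358]
orientation: [[0.115, 0.014, 0.993], [-0.993, 0.008, 0.115], [-0.006, -1.0, 0.014]]
ft_force: [-0.6, 0.2, -1.1]
grip_width: 0.64
```

```bash
python3 - <<'E'
from h import *
kn(); need([.5131,.1095,.24]); rel(); snap('wrist','w5')
E
```

```text
n,y,u mm 96.42643435020018 -116.18186635537644 53.821751938951685 F n,y,u -0.6500127722704503 0.281676191060282 -0.9997714682046223 t 8.6 w 0.6397332822133436
t 8.6 pos [ 0.437  -0.0175  0.2358] shift cm [-11.75  -0.21   9.03] turn -0.0043 F [-0.6  0.2 -1.1] w 0.6397332822133436
O [[0.115, 0.014, 0.993], [-0.993, 0.008, 0.115], [-0.006, -1.0, 0.014]]
```

View pics/w5.png

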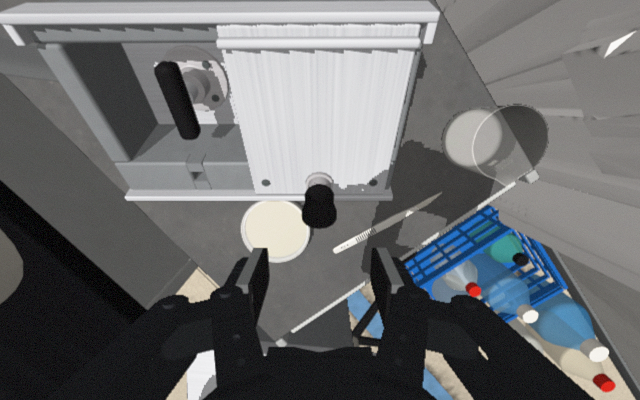

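The knob is home at (318,205) and the well is open, with the bar at (157–200, 62–140). I'll triangulate the bar across views.

```bash
python3 - <<'E'
from h import *
snap('top','t5'); snap('scene','s5')
for n,b in [('t5',(225,140,450,300)),('s5',(230,110,450,310))]:
    p=load(n)[0]; cv2.imwrite('pics/%sz.png'%n,cv2.resize(p[b[1]:b[3],b[0]:b[2],::-1],None,fx=3,fy=3))
for n in ['t5','s5','w5']:
    p,d,K,R,t=load(n); q=np.array([.5131,.1095,.1094])
    for e in (-.032,0,.032):
        c=R@(q+e*U)+t; print(n,(K@c/c[2])[:2].round(1))
E
```

```text
t5 [294.1 221.9]
t5 [292.7 209.8]
t5 [291.2 197.3]
s5 [337.2 239.8]
s5 [323.6 231.5]
s5 [309.6 223. ]
w5 [192.2 131.7]
w5 [179.5  98.2]
w5 [164.   57.4]
```

View pics/t5z.png

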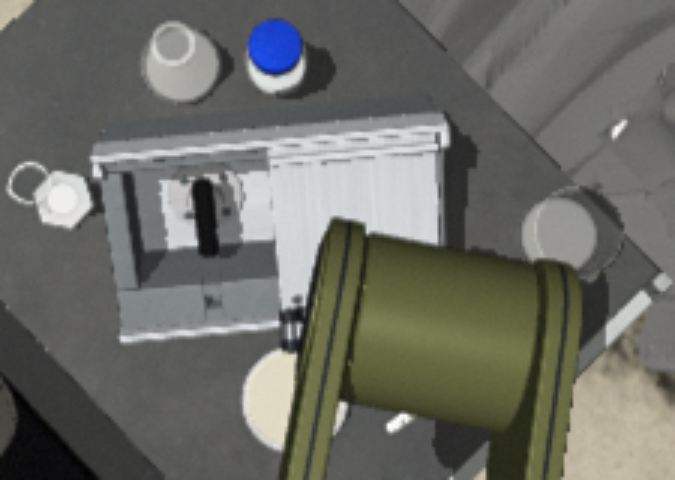

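View pics/s5z.png

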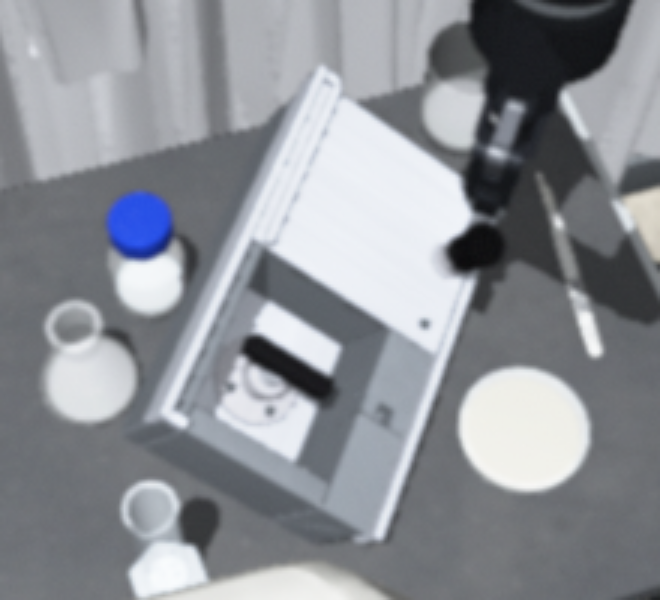

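```bash
python3 - <<'E'
from h import *
obs=[];nm=[]
for n,(a,b,c,e) in [('t5',(286,196,302,228)),('s5',(306,216,346,248)),('w5',(148,55,210,145))]:
    p,d,K,R,t=load(n); m=np.zeros(d.shape,np.uint8); m[b:e,a:c]=(p[b:e,a:c].max(2)<45)
    k,l,s,ce=cv2.connectedComponentsWithStats(m); i=1+s[1:,4].argmax()
    ys,xs=np.nonzero(l==i); r=cv2.minAreaRect(np.c_[xs,ys].astype(np.float32)); print(n,s[i],ce[i].round(1),r)
    o,w=rays(r[0],K,R,t); obs.append((o,w[0]))
    mm=(l==i)&(d>0); P=cloud(d,K,R,t)[mm]; P=P[np.median(abs(P-np.median(P,0)),1)<.05]; v=np.linalg.svd(P-P.mean(0),full_matrices=0)[2][0]; v*=np.sign(v[0]); print(' surf mean',P.mean(0).round(4),'dir',v.round(3),'yaw',np.degrees(np.arctan2(v[1],v[0])).round(2))
for s in ([0,1],[0,2],[1,2],[0,1,2]):
    x,r=tri([obs[i] for i in s]); print(s,x.round(4),np.round(r,4),'n',x@N,'y',x@YB)
E
```

```text
t5 [289 200   9  26 157] [293.1 212.2] ((293.11920166015625, 212.38218688964844), (25.07200813293457, 6.438114166259766), 83.9909896850586)
 surf mean [0.5068 0.1077 0.1186] dir [0.869 0.1   0.485] yaw 6.54
s5 [312 223  28  20 203] [325.6 232.3] ((325.58819580078125, 232.35293579101562), (31.89873695373535, 6.516945838928223), 30.963754653930664)
 surf mean [0.5074 0.1122 0.1166] dir [0.864 0.099 0.494] yaw 6.55
w5 [ 155   62   45   77 1733] [177.4  98.9] ((178.49703979492188, 99.79290771484375), (82.46154022216797, 23.538463592529297), 67.38013458251953)
 surf mean [0.5115 0.106  0.1196] dir [0.872 0.112 0.476] yaw 7.35
[0, 1] [0.5081 0.1086 0.1084] [0.0011 0.0011] n -0.16486369391053682 y 0.04724590518411828
[0, 2] [0.5093 0.1085 0.1121] [0.0025 0.0025] n -0.1622048067394342 y 0.04701131819717094
[1, 2] [0.5103 0.1097 0.1098] [0.0015 0.0015] n -0.1648274717658799 y 0.048084394572869206
[0, 1, 2] [0.5092 0.1092 0.1098] [0.0024 0.0004 0.0027] n -0.16422382506972844 y 0.04769398897446468
```

play_rows --moves "-4 -0.2 3 -0.004; -8 -0.2 6 -0.004; -11.75 -0.2 8.7 -0.004; -11.75 -0.2 8.7 -0.004; -11.75 -0.2 8.7 -0.004; -11.75 -0.2 8.7 -0.004" --claw 4.5

```text
t: 9.35
eef_pos: [0.508, 0.1088, 0.2362]
orientation: [[0.119, 0.007, 0.993], [-0.993, 0.008, 0.119], [-0.007, -1.0, 0.008]]
ft_force: [-0.3, -0.3, 0.2]
grip_width: 0.531
```

```bash
python3 - <<'E'
from h import *
need(np.array([.5098,.1092,.1096])+.003*N); rel(); snap('wrist','w6')
p,d,K,R,t=load('w6')
for e in (-.032,0,.032):
    c=R@(np.array([.5098,.1092,.1096])+e*U)+t; print((K@c/c[2])[:2].round(1))
m=np.zeros(d.shape,np.uint8); b=(280,70,360,260); m[b[1]:b[3],b[0]:b[2]]=p[b[1]:b[3],b[0]:b[2]].max(2)<45
k,l,s,ce=cv2.connectedComponentsWithStats(m); i=1+s[1:,4].argmax(); print(s[i],ce[i])
E
```

```text
t 9.35 pos [0.508  0.1088 0.2362] shift cm [ 0.07 12.4  -0.07] turn -0.0007 F [-0.3 -0.3  0.2] w 0.5307669021295381
O [[0.119, 0.007, 0.993], [-0.993, 0.008, 0.119], [-0.007, -1.0, 0.008]]
[321.4 222.3]
[321.4 200.2]
[321.4 173.7]
[313 171  18  57 853] [321.67526377 199.42790152]
```

View pics/w6.png

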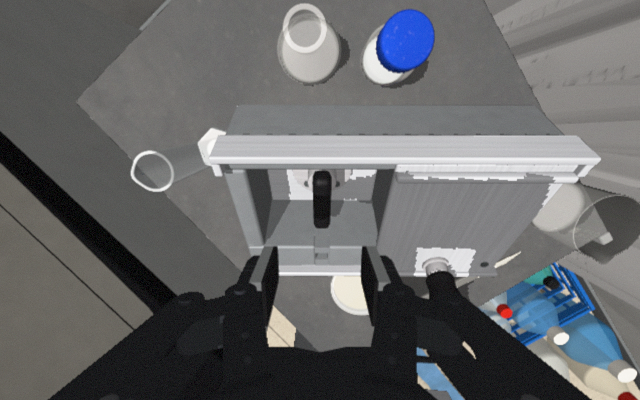

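The bar is at (321.7,199), matching the prediction. Descending into the well.

play_rows --moves "0.05 3.5 0 0; 0.05 7 -0.05 0; 0.05 9.5 -0.05 0; 0.05 11 -0.05 0; 0.05 12 -0.05 0; 0.05 12.4 -0.05 0; 0.05 12.4 -0.05 0; 0.05 12.4 -0.05 0"

```text
t: 10.2
eef_pos: [0.5098, 0.1091, 0.1141]
orientation: [[0.118, 0.011, 0.993], [-0.993, 0.009, 0.118], [-0.008, -1.0, 0.012]]
ft_force: [-0.4, 0.8, 0.8]
grip_width: 0.529
```

```bash
python3 - <<'E'
from h import *
need(np.array([.5098,.1092,.1096])+.003*N); snap('wrist','w7');snap('scene','s7'); p=load('s7')[0]; cv2.imwrite('pics/s7z.png',cv2.resize(p[110:310,230:450,::-1],None,fx=3,fy=3))
E
```

```text
t 10.2 pos [0.5098 0.1091 0.1141] shift cm [-0.01  0.18 -0.15] turn -0.0014 F [-0.4  0.8  0.8] w 0.5293776995163153
```

View pics/w7.png

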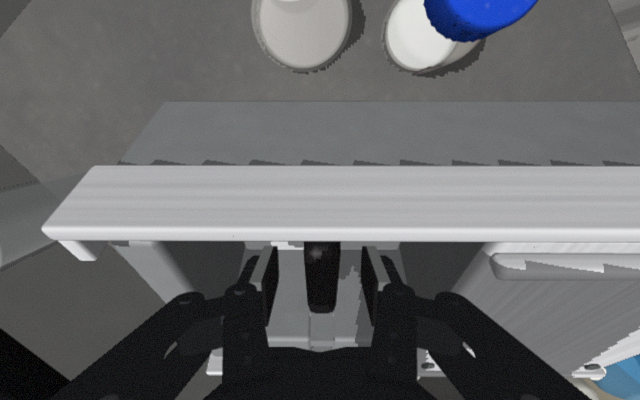

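View pics/s7z.png

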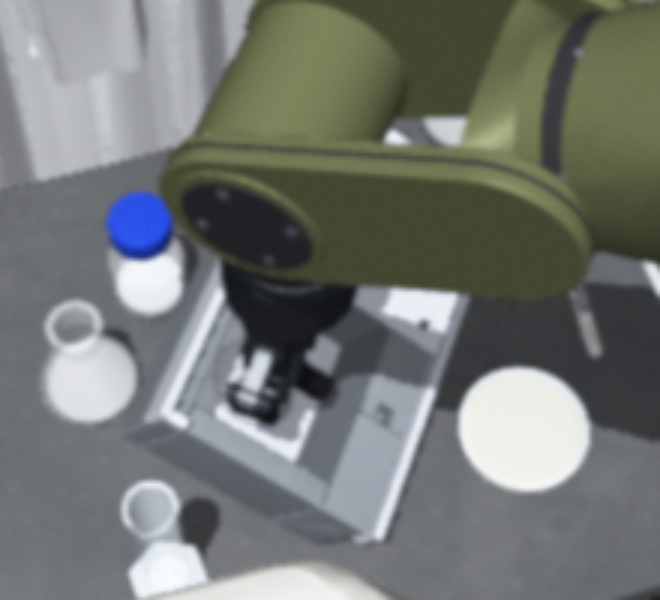

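play_rows --moves "0 0.1 -0.15 0; 0 0.1 -0.15 0; 0 0.1 -0.15 0; 0 0.1 -0.15 0; 0 0.1 -0.15 0; 0 0.1 -0.15 0; 0 0.1 -0.15 0; 0 0.1 -0.15 0; 0 0.1 -0.15 0; 0 0.1 -0.15 0" --claw 0.6 --newtons 60

```text
t: 11.3
eef_pos: [0.5084, 0.108, 0.1135]
orientation: [[0.118, 0.011, 0.993], [-0.993, 0.006, 0.118], [-0.005, -1.0, 0.012]]
ft_force: [-1.6, -5.6, 3.8]
grip_width: 0.176
```

```bash
cat >> h.py <<'E'
def gr(ref):
    s=env.read_state(); D=np.array(s['eef_pos'])-np.array(ref); F=np.array(s['ft_force']); print('pos',np.round(s['eef_pos'],5).tolist(),'n,y,u mm',(1000*np.array([D@N,D@YB,D@U])).round(2),'F n,y,u',np.round([F@N,F@YB,F@U],2),'t',s['t'],'w',s['grip_width'])
E
python3 - <<'E'
from h import *
gr([.5098,.1092,.1096]);gr([.5098,.1092,.1096]); snap('wrist','w8')
E
```

```text
pos [0.50842, 0.10797, 0.11346] n,y,u mm [ 4.1  -1.06  0.62] F n,y,u [ 4.36 -5.4  -0.05] t 11.3 w 0.17627363556138817
pos [0.50842, 0.10797, 0.11346] n,y,u mm [ 4.1  -1.06  0.62] F n,y,u [ 4.36 -5.4  -0.05] t 11.3 w 0.17627363556138817
```

View pics/w8.png

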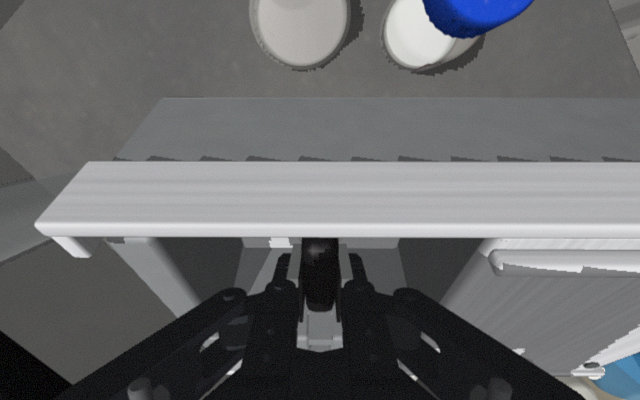

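play_rows --moves "0 -0.17 -0.1 0; 0 -0.35 -0.2 0; 0 -0.52 -0.29 0; 0 -0.7 -0.39 0; 0 -0.87 -0.49 0; 0 -0.87 -0.49 0; 0 -0.87 -0.49 0; 0 -0.87 -0.49 0"

```text
t: 12.15
eef_pos: [0.5037, 0.1074, 0.1216]
orientation: [[0.118, 0.012, 0.993], [-0.993, 0.006, 0.118], [-0.005, -1.0, 0.013]]
ft_force: [5.6, -0.0, -7.5]
grip_width: 0.177
```

```bash
python3 - <<'E'
from h import *
gr([.50842,.10797,.11346]); rel()
E
```

```text
pos [0.50369, 0.10735, 0.12163] n,y,u mm [ 9.46 -0.05 -0.05] F n,y,u [-9.28 -0.72  1.09] t 12.15 w 0.17679334277457137
O [[0.118, 0.012, 0.993], [-0.993, 0.006, 0.118], [-0.005, -1.0, 0.013]]
```

Force 9.3 N at 9.5 mm, which agrees with the spring law. Pulling on to about 20 mm.

play_rows --moves "0 -0.2 -0.11 0; 0 -0.35 -0.2 0; 0 -0.52 -0.29 0; 0 -0.68 -0.38 0; 0 -0.82 -0.46 0; 0 -0.93 -0.52 0; 0 -0.93 -0.52 0; 0 -0.93 -0.52 0"

```text
t: 12.95
eef_pos: [0.4989, 0.1068, 0.1298]
orientation: [[0.118, 0.014, 0.993], [-0.993, 0.007, 0.118], [-0.005, -1.0, 0.015]]
ft_force: [9.4, 0.2, -11.7]
grip_width: 0.176
```

```bash
python3 - <<'E'
from h import *
gr([.50842,.10797,.11346]); snap('wrist','w9');snap('scene','s9'); p=load('s9')[0]; cv2.imwrite('pics/s9z.png',cv2.resize(p[200:270,290:360,::-1],None,fx=8,fy=8)); p=load('w9')[0]; cv2.imwrite('pics/w9z.png',cv2.resize(p[210:360,240:400,::-1],None,fx=4,fy=4))
gr([.50842,.10797,.11346])
E
```

```text
pos [0.49895, 0.10676, 0.12985] n,y,u mm [18.97 -0.07 -0.07] F n,y,u [-14.81  -0.89   2.26] t 12.95 w 0.1755743879766937
pos [0.49894, 0.10679, 0.12981] n,y,u mm [18.94 -0.04 -0.1 ] F n,y,u [-14.57  -1.48   2.78] t 13.05 w 0.17424961492689997
```

View pics/s9z.png

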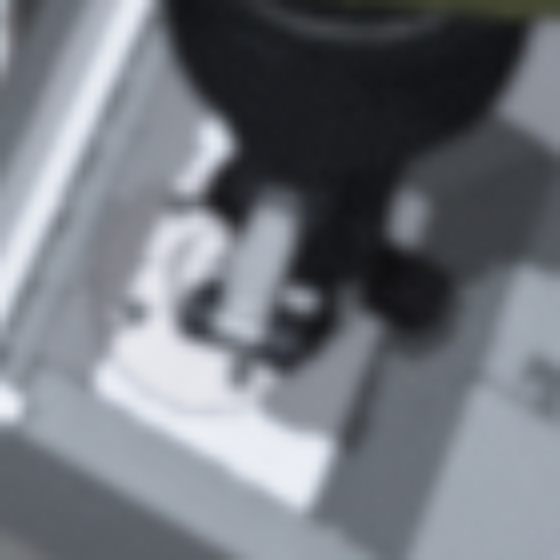

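View pics/w9z.png

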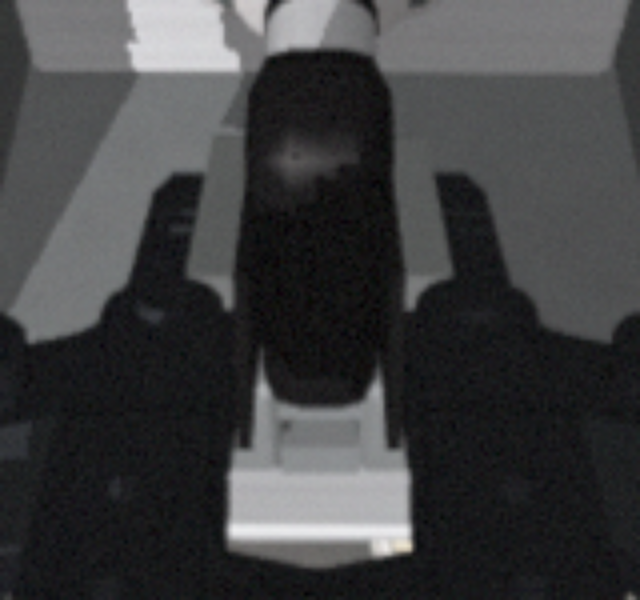

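Spring force 14.6–14.8 N; the wrist view shows one dark ring, at the top of the collar (crop about (325,10)). Holding, with a small shift to offset the arm's sag.

play_rows --moves "0 -0.11 -0.07 0; 0 -0.11 -0.07 0; 0 -0.11 -0.07 0; 0 -0.11 -0.07 0; 0 -0.11 -0.07 0; 0 -0.11 -0.07 0; 0 -0.11 -0.07 0; 0 -0.11 -0.07 0; 0 -0.11 -0.07 0; 0 -0.11 -0.07 0; 0 -0.11 -0.07 0; 0 -0.11 -0.07 0; 0 -0.11 -0.07 0; 0 -0.11 -0.07 0; 0 -0.11 -0.07 0; 0 -0.11 -0.07 0"

```text
t: 14.65
eef_pos: [0.4989, 0.1068, 0.1299]
orientation: [[0.118, 0.017, 0.993], [-0.993, 0.007, 0.118], [-0.005, -1.0, 0.018]]
ft_force: [10.0, -0.8, -12.3]
grip_width: 0.174
```

```bash
python3 - <<'E'
from h import *
gr([.50842,.10797,.11346]); rel(); snap('wrist','w10'); p=load('w10')[0]; cv2.imwrite('pics/w10z.png',cv2.resize(p[180:300,260:380,::-1],None,fx=5,fy=5,interpolation=cv2.INTER_CUBIC))
E
```

```text
pos [0.49887, 0.10676, 0.12992] n,y,u mm [19.07 -0.06 -0.11] F n,y,u [-15.57  -2.01   2.33] t 14.65 w 0.17403874367542344
O [[0.118, 0.017, 0.993], [-0.993, 0.007, 0.118], [-0.005, -1.0, 0.018]]
```

View pics/w10z.png

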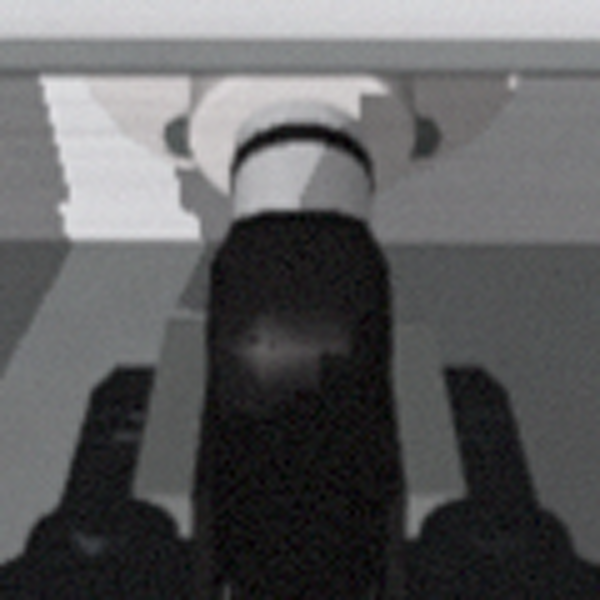

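The first ring is fully out with clear stem below it (crop (303,140)) and there is no second ring. Held about 1.7 s. Easing back.

play_rows --moves "0 0.17 0.1 0; 0 0.35 0.19 0; 0 0.52 0.29 0; 0 0.7 0.39 0; 0 0.87 0.48 0; 0 1.05 0.58 0; 0 1.22 0.68 0; 0 1.4 0.77 0; 0 1.57 0.87 0; 0 1.7 0.94 0; 0 1.75 0.97 0; 0 1.75 0.97 0; 0 1.75 0.97 0; 0 1.75 0.97 0"

```text
t: 16.1
eef_pos: [0.5084, 0.1079, 0.1134]
orientation: [[0.119, 0.016, 0.993], [-0.993, 0.007, 0.118], [-0.005, -1.0, 0.016]]
ft_force: [-3.2, -3.5, 5.7]
grip_width: 0.176
```

```bash
python3 - <<'E'
from h import *
gr([.50842,.10797,.11346]); rel()
E
```

```text
pos [0.50842, 0.10794, 0.11344] n,y,u mm [-0.01 -0.03 -0.01] F n,y,u [ 6.71 -3.06 -0.26] t 16.1 w 0.17564510017454435
O [[0.119, 0.016, 0.993], [-0.993, 0.007, 0.118], [-0.005, -1.0, 0.016]]
```

Fully home (−0.01 mm, pressing 6.7 N). Releasing.

play_rows --moves "0 0 0 0; 0 0 0 0; 0 0 0 0; 0 0 0 0; 0 0 0 0; 0 0 0 0" --claw 4.5

```text
t: 16.7
eef_pos: [0.5084, 0.108, 0.1134]
orientation: [[0.119, 0.015, 0.993], [-0.993, 0.007, 0.118], [-0.005, -1.0, 0.016]]
ft_force: [-0.1, -0.2, 1.0]
grip_width: 0.527
```

play_rows --moves "0 -1 0 0; 0 -3 0 0; 0 -6 0 0; 0 -9 0 0; 0 -12.5 0 0; 0 -12.5 0 0; 0 -12.5 0 0"

```text
t: 17.4
eef_pos: [0.5071, 0.1072, 0.2401]
orientation: [[0.119, 0.018, 0.993], [-0.993, 0.007, 0.118], [-0.005, -1.0, 0.019]]
ft_force: [-0.6, -0.6, -1.0]
grip_width: 0.527
```

```bash
python3 - <<'E'
from h import *
need([.35,-.2,.27]); snap('wrist','w11')
E
```

```text
t 17.4 pos [0.5071 0.1072 0.2401] shift cm [ 28.63  -3.5  -19.17] turn -0.0007 F [-0.6 -0.6 -1. ] w 0.5266710601481347
```

View pics/w11.png

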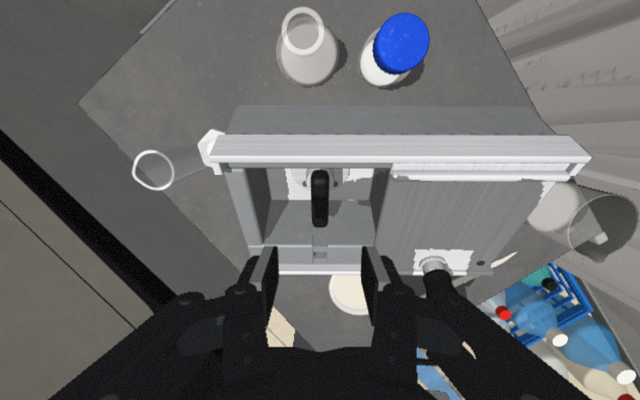

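The bar at (320,197) looks the same as before the test. I'll move the arm aside, then check from the top and scene cameras.

play_rows --moves "4 -2 -2.7 0; 8 -3.5 -5.4 0; 12 -3.5 -8 0; 16 -3.5 -10.7 0; 20 -3.5 -13.4 0; 24 -3.5 -16 0; 28.6 -3.5 -19.2 0; 33 -3.5 -20 0; 36 -3.5 -20 0; 40 -3.5 -20 0; 40 -3.5 -20 0; 40 -3.5 -20 0; 40 -3.5 -20 0"

```text
t: 18.75
eef_pos: [0.3543, -0.313, 0.267]
orientation: [[0.119, 0.014, 0.993], [-0.993, 0.009, 0.119], [-0.007, -1.0, 0.015]]
ft_force: [0.0, -0.4, 0.5]
grip_width: 0.525
```

```bash
python3 - <<'E'
from h import *
s=env.read_state(); print(s['eef_pos'],s['ft_force'])
snap('top','t12'); snap('scene','s12')
for n,b in [('t12',(225,140,450,300)),('s12',(230,110,450,310))]:
    p=load(n)[0]; cv2.imwrite('pics/%sz.png'%n,cv2.resize(p[b[1]:b[3],b[0]:b[2],::-1],None,fx=3,fy=3))
# bar again
obs=[]
for n,(a,b,c,e) in [('t12',(286,196,302,228)),('s12',(306,216,346,248))]:
    p,d,K,R,t=load(n); m=np.zeros(d.shape,np.uint8); m[b:e,a:c]=(p[b:e,a:c].max(2)<45)
    k,l,st_,ce=cv2.connectedComponentsWithStats(m); i=1+st_[1:,4].argmax()
    ys,xs=np.nonzero(l==i); r=cv2.minAreaRect(np.c_[xs,ys].astype(np.float32)); o,w=rays(r[0],K,R,t); obs.append((o,w[0]))
print('bar',tri(obs),'before .5081 .1086 .1084')
o0=np.array([.42304,.09838,.12349]); exp=o0-.115*YB
obs=[]
for n in ['t12','s12']:
    p,d,K,R,t=load(n); c=R@exp+t; u,v=(K@c/c[2])[:2].astype(int); a,b=u-15,v-15
    m=np.zeros(d.shape,np.uint8); m[b:b+30,a:a+30]=(p[b:b+30,a:a+30].max(2)<48)
    k,l,st_,ce=cv2.connectedComponentsWithStats(m); i=1+st_[1:,4].argmax(); print(n,(u,v),st_[i],ce[i]); o,w=rays(ce[i],K,R,t); obs.append((o,w[0]))
x,r=tri(obs); D=x-o0; print('knob',x,r,'moved n,y,u',D@N,D@YB,D@U)
E
```

```text
[ 0.35425393 -0.31301104  0.26695229] [ 0.03692915 -0.4231569   0.49009513]
bar (array([0.50812953, 0.10863602, 0.10821381]), [np.float64(0.0010748899299201347), np.float64(0.0010748899299202496)]) before .5081 .1086 .1084
t12 (np.int64(346), np.int64(244)) [341 237  20  16 173] [347.33526012 244.75722543]
s12 (np.int64(388), np.int64(192)) [380 185  18  15 188] [388.54255319 192.58510638]
knob [ 0.43658333 -0.0182074   0.12013921] [np.float64(0.0014355587536197172), np.float64(0.0014355587536197673)] moved n,y,u -0.0026723942860909186 -0.1173704966188643 -0.0020726900975240907
```

View pics/t12z.png

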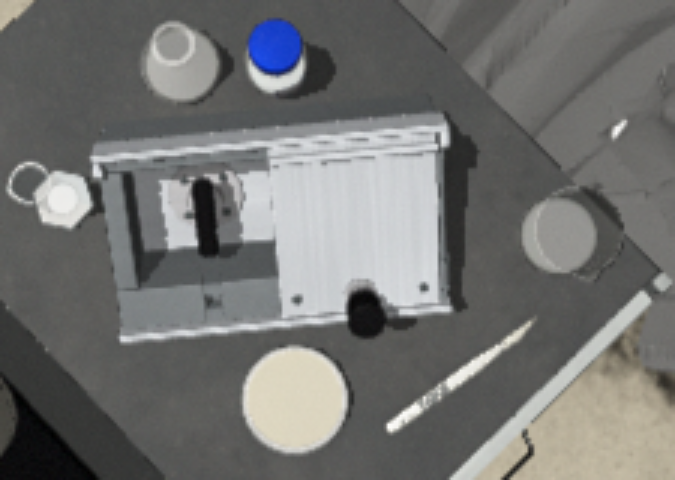

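View pics/s12z.png

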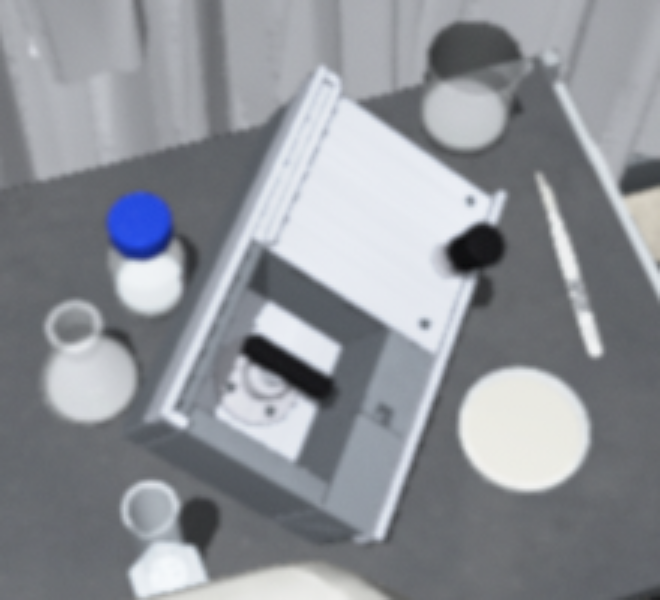

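```bash
python3 -c "
from rig import env
print(env.job_done())"
```

```text
the job is handed in; nothing more can be done
None
```

The job is done and handed in after about 19 s of robot time.

- **Cover:** I pulled the knob out about 14 mm (12 N) and slid the cover to its end stop, which the arm measured at 115.2 mm. I then lowered the knob until it was home in the second hole (0.25 mm) before releasing it.
- **Plug:** I pulled the bar grip 19 mm square to the slope. The wrist force read 14.6–15.6 N and held for about 1.8 s. The wrist picture showed the first ring fully out and no second ring. I then eased the grip back to its starting position (within 0.01 mm) before letting go.

**Last checks:**
- **Bar grip:** two-camera triangulation puts it within 0.2 mm of where it was before the pull.
- **Bystanders:** they look the same as at the start in the top and scene pictures. I compared them by eye and did not measure them.
- **Robot:** it is clear of everything.
- **Disagreement:** the last camera fix on the knob was off by 2–3 mm (117.4 mm of travel, 2.7 mm too deep). A shadow probably got into the colour mask, since the knob cannot be deeper than home. I relied on the arm's own reading there.

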